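# Lock the lugged die into the ring sizing machine

## Task

Take the brass die that has two lugs sticking out at its foot from the tray, lower it into the round bayonet seat on the ring sizing machine with its lugs through the two gaps, and twist it clockwise (seen from above) until the lugs are locked under the rim at the stop. Let go of it and leave the other two dies standing in the tray.

Things in the scene. Friction and masses are not known exactly. Their poses are not given: they have to be found in the camera images.
- lug_die_center (a point): Die to fit, brass, 64 mm tall, 0.25-0.5 kg: round boss 36 mm wide below; above it a grip block 40 (x) by 24 mm (y), from 8 mm under to 32 mm over this point. Only it has two lugs at its foot, 14 mm wide, 8 thick, 2-10 mm above the underside, out along +x and -x to 36 mm from the axis; a half turn looks alike. Stands in a tray with a 14 mm rim. Point: on the axis, half-way up; z up.
- seat (a point): Centre of the seat's flat floor, 40 mm over the counter, z up. Steel collar 104 mm wide, 20 mm tall; lip 14-20 mm over the floor, 48 mm opening and 60 degree gaps at +x and -x for the lugs (5 mm, 10 degree play). Die stands on the floor, turns clockwise from above to a stop at 62 degrees, lugs wholly under the lip from 45. Machine column, lever: 170 mm and more away to -y, 0.42 m tall.
- plain_die_center (a point): Bystander in the tray: a brass die of the same height, boss and grip block, but no lugs and no flange at its foot. Point on the axis, 32 mm above the underside.
- flange_die_center (a point): Bystander in the tray: a brass die of the same height, boss and grip block, with a full round flange 58 mm wide at its foot, no lugs. Point on the axis, 32 mm above the underside.

How it is judged:
At the end, for the whole second after the job is handed in: The lugged die stands in the seat, its axis within 10 mm of the seat's, its centre at most 38 mm above the seat floor (32 mm when fully down), upright within 10 degrees, turned at least 45 degrees from the gaps so that its lugs are under the lip, and at rest (horizontal distance between lug_die_center and seat below 0.01 m and z of lug_die_center in the frame of seat below 0.038 m and angle between lug_die_center's own z axis and vertical below 0.17 rad and angle between the x axis of lug_die_center and the x axis of seat, either way round above 0.785 rad and linear speed of lug_die below 0.02 m/s); the robot touches nothing.
It fails at once if the plain die is shifted more than 30 mm or tipped over (distance of plain_die_center from where it was at the start of the episode above 0.03 m or angle between plain_die_center's own z axis and vertical above 0.5 rad).
It fails at once if the flanged die is shifted more than 30 mm or tipped over (distance of flange_die_center from where it was at the start of the episode above 0.03 m or angle between flange_die_center's own z axis and vertical above 0.5 rad).
It also fails if it takes over 42 s, if anything falls off the work surface, if the arm or the gripper's body presses on something with over 40 N, if the wrist force passes 120 N, or if a joint passes its speed limit or range.

## Robot

A 7-joint arm with a two-finger parallel gripper is mounted at the origin on the work surface. World frame = base frame: x ahead of the robot, y to its left, z up, the work surface at z = 0. Lengths are in m, angles in rad, forces in N, time in s.
With the tool pointing down it reaches from about 0.35 to 0.9 m from the base axis. Payload 19.9 kg.
Tool frame: the origin (TCP) lies at the very end of the fingers, on their centre line; the grasp point (between the pads) lies 19 mm behind it; y points along the fingers, z is the direction in which the jaws open and shut, and the axes are right-handed (so a half turn about y gives the same grasp; the last joint's range is limited). The gripper opens to 85 mm and grips with 20 to 120 N. Pads are 22 mm wide; open, the fingers measure 114 mm over their backs; the gripper's body (76 mm by 85 mm) begins 54 mm behind the grasp point. The pads swing forward as they close: fully open they stand 13 mm farther back than shut.
Start: joints at [-1.181, 0.417, -0.01, 1.614, 0.005, 1.111, -0.053], TCP at [0.261, 0.568, 0.231] pointing down, gripper open.
Joint ranges: [-2.81, 2.81], [-0.39, 2.02], [-1.27, 1.25], [0.06, 2.57], [-1.19, 4.33], [0.19, 2], [-2.82, 2.82]. Speed limits (rad/s): [1.89, 1.89, 2.39, 2.39, 3.01, 3.01, 3.01].

## Interface

Orientations are given as a unit quaternion [x, y, z, w].
In Python, from station import env, cams gives the robot as it stands. The module is installed in compiled form; this text tells all that it offers.
- The arm moves only by the tool move_arm, never from a script. Its argument "targets" is a list of rows, each an object of numbers: "tx", "ty", "tz": the shift along the tool's x, y, z in cm; "wx", "wy", "wz": the turn, a rotation vector about the tool's x, y, z in degrees; "grip": the finger opening in cm, from 0 to 8.54. In form: [{"tx": .., "ty": .., "tz": .., "wx": .., "wy": .., "wz": .., "grip": ..}, ...]. A call has exactly 10 rows; each row is the pose to reach, as a shift and turn from the pose measured when the call began, along the tool's axes at that moment; what a row does not reach only later rows make up. A row lasts 1/12 s, in which the tool goes at most 41.7 mm and 7.16 degrees, less where a joint would pass 70% of its speed; a pose out of reach is approached as far as the arm can. A call with a gripper value outside its range is refused whole. The fingers move at their own pace and stop on an object; the grip force is fixed at half the most. Time passes only in rows, so rows that repeat a pose let the fingers close, or fill a call up. It gives the time, the measured TCP pose, the force and the opening at its end, in the units of the state.
- env.read_state(): the state, without advancing time (a new reading comes with each control period).
- cams.capture(name): name is "scene" or "top"; returns (picture, depth): 480x640x3 uint8, red, green, blue; 480x640 float32, m along the optical axis (not along the pixel's ray), 0 where there is no reading.
- cams.camera_model(name): a dict with "mtx" (3x3 intrinsics, pixels), "k1" (the pictures are not rectified: a ray, as slopes to the right and down, at radius r is drawn at 1 + k1 r^2 times it, then the intrinsics apply), "world_to_cam" (4x4, takes a point from world to camera coordinates). Camera axes: x right, y down, z forward; pixel columns grow to the right and rows downward; lengths in m; the calibration is good to about 2 mm. A picture is of the moment at which its call begins. camera_model takes no time and is no camera call.
- env.job_done(): hands the job in, once; it reports no verdict.
The state is a dict: "time": time; "joints": joint angles; "joint_velocities": joint speeds; "tau": joint torques, N m; "position": TCP position; "eef_rot": TCP orientation; "force": force on the tool from outside, world axes, zero at the start; "moment": the same for the moment, N m; "opening": opening from 0.0 (shut) to 1.0 (fully open).
Only numpy, scipy, OpenCV 4.12 (cv2) and the standard library are available. Lean on these libraries where they do the work, as an engineer would, in place of code of your own. Each camera call takes 0.05 s, during which the arm holds its last target.

## Working session

There is one attempt and no reset: what is moved stays moved. The work goes in short steps, Python scripts to look and compute and a tool call to move; the robot and the scene stay as the last step left them, time stands still between calls to the robot, and variables do not carry over. Pictures are saved under pics/ and viewed, and the job is handed in when it is done.

Besides the shell and the picture viewer there is one more tool, called after "Emit:" as name(argument=value, ...), one argument or row to a line, values as JSON. move_arm: Moves the arm, as the interface text tells. Its arguments: {"type":"object","properties":{"targets":{"type":"array"}},"required":["targets"]}

```bash
mkdir -p pics; python3 - <<'E'
from station import env,cams
import cv2,numpy as np
s=env.read_state();print(s)
for n in("scene","top"):
    p,d=cams.capture(n);cv2.imwrite(f"pics/{n}0.png",p[:,:,::-1]);np.save(f"pics/{n}0.npy",d)
    m=cams.camera_model(n);print(n,m)
E
```

```text
{'time': 0.0, 'joints': array([-1.18152966,  0.41801389, -0.01030958,  1.61418678,  0.0047271 ,
        1.11068081, -0.05299919]), 'joint_velocities': array([-0.00100734,  0.00073693,  0.00124049, -0.00110571,  0.00095737,
        0.0005151 ,  0.00081034]), 'tau': array([-4.04121408e-06, -8.64442563e+01,  6.78896215e-01, -4.34898591e+01,
        1.91068382e-02,  7.34660891e-03,  1.86599425e-05]), 'position': array([0.2608461 , 0.56757842, 0.23063003]), 'eef_rot': array([ 0.69121467, -0.15117043,  0.15105918, -0.69032666]), 'force': array([ 0.38782206, -0.67454583,  0.39380369]), 'moment': array([0.04253664, 0.01705084, 0.03192288]), 'opening': 1.0028348637325608}
scene {'mtx': array([[612.66425458,   0.        , 322.16650791],
       [  0.        , 612.66425458, 242.69554225],
       [  0.        ,   0.        ,   1.        ]]), 'k1': -0.1048877733896605, 'world_to_cam': array([[ 0.79134775,  0.61085159,  0.02508156, -0.45461578],
       [ 0.34334982, -0.41011065, -0.84493796, -0.09813151],
       [-0.50584548,  0.6772515 , -0.53427593,  1.25057547],
       [ 0.        ,  0.        ,  0.        ,  1.        ]])}
top {'mtx': array([[618.65865655,   0.        , 326.78768308],
       [  0.        , 618.65865655, 234.62957623],
       [  0.        ,   0.        ,   1.        ]]), 'k1': -0.1578731348205766, 'world_to_cam': array([[-0.00181023, -0.99991554, -0.01287009,  0.04726796],
       [-0.99927568,  0.00229798, -0.03798472,  0.51202977],
       [ 0.03801109,  0.01279201, -0.99919544,  0.86000941],
       [ 0.        ,  0.        ,  0.        ,  1.        ]])}
```

View pics/scene0.png

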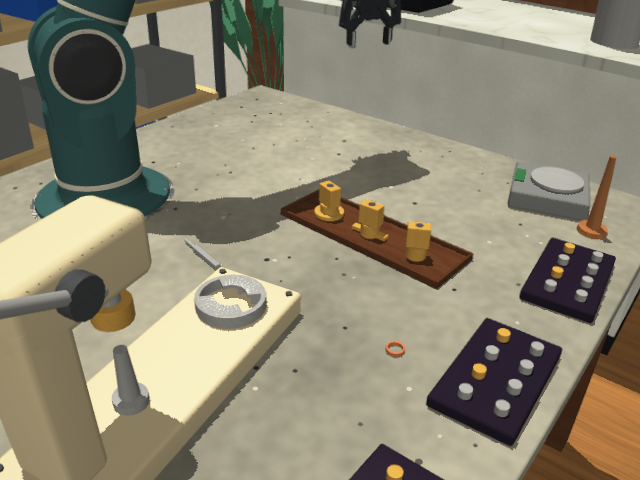

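View pics/top0.png

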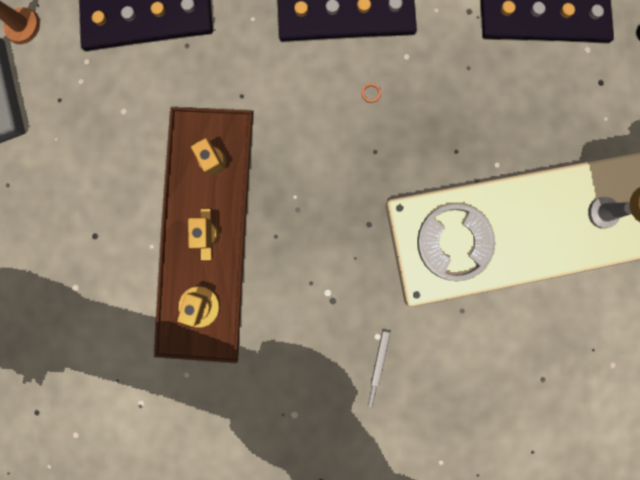

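Middle die in the tray, top (200,233), has the lugs (206,214 and 206,254). The seat is at about (456,241), with gaps toward the top and bottom of the image. Next I zoom in and measure.

```bash
cat > h.py <<'E'
import numpy as np,cv2
from scipy.spatial.transform import Rotation as R
from station import env,cams
def cloud(n,d):
    m=cams.camera_model(n);K=m["mtx"]
    v,u=np.mgrid[:480,:640].astype(float)
    p=cv2.undistortPoints(np.stack([u.ravel(),v.ravel()],1)[:,None],K,np.array([m["k1"],0,0,0.]))[:,0]
    z=d.ravel();c=np.c_[p*z[:,None],z]
    T=m["world_to_cam"];w=(c-T[:3,3])@T[:3,:3]
    w[z==0]=np.nan
    return w.reshape(480,640,3)
E
python3 - <<'E'
from h import *
d=np.load('pics/top0.npy');w=cloud('top',d);np.save('pics/w0.npy',w)
im=cv2.imread('pics/top0.png')
a=cv2.resize(im[180:290,150:260],(550,550),interpolation=cv2.INTER_CUBIC);cv2.imwrite('pics/c1.png',a)
a=cv2.resize(im[190:295,400:510],(770,735),interpolation=cv2.INTER_CUBIC)[:, :]
a=cv2.resize(a,(600,573));cv2.imwrite('pics/c2.png',a)
def fit(mask,nm):
    p=w[mask];p=p[~np.isnan(p[:,0])]
    r=cv2.minAreaRect((p[:,:2]*1000).astype(np.float32));print(nm,len(p),p.mean(0).round(4),r)
V,U=np.mgrid[:480,:640]
z=w[...,2]
for nm,(u0,v0,u1,v1) in dict(plain=(180,130,240,180),lug=(175,200,230,270),fl=(165,275,230,340)).items():
    roi=(U>u0)&(U<u1)&(V>v0)&(V<v1)
    zz=z[roi];print(np.nanmax(zz),np.histogram(zz[~np.isnan(zz)],bins=np.arange(-.005,.09,.005))[0])
    t=np.nanpercentile(zz,97)
    fit(roi&(abs(z-t)<.006),nm)
roi=(U>405)&(U<505)&(V>190)&(V<290)
print(np.histogram(z[roi],bins=np.arange(.02,.08,.003)))
m=roi&(z>.052)&(z<.07);fit(m,'collar')
p=w[m][:,:2]*1000;print(cv2.minEnclosingCircle(p.astype(np.float32)))
E
```

```text
0.07350151713039894 [   2 1097  990   15   13    8   22   65   23   26   18   22   23   30
  425  100    0    0]
plain 530 [0.6166 0.2078 0.0687] ((616.9990844726562, 208.44200134277344), (40.145721435546875, 24.493797302246094), 29.311784744262695)
0.07325500499527368 [   0 1388 1278  138  112   13   29   68   15   21   26   25   24   22
  448  106    0    0]
lug 560 [0.5132 0.2175 0.0687] ((513.7345581054688, 217.87911987304688), (39.9410514831543, 24.91070556640625), 0.895623505115509)
0.07366660016104638 [   1 1467 1294  290  250   12   24   65   22   23   28   21   31   23
  437   97    0    0]
fl 541 [0.4108 0.2272 0.0686] ((410.52813720703125, 227.13694763183594), (25.132415771484375, 39.41393280029297), 70.05902862548828)
(array([   0,    0,    0,    0,    5,  279, 3756, 2528,   98,   34,   28,
         49,  451, 2022,  426,    6,    0,    0,    0]), array([0.02 , 0.023, 0.026, 0.029, 0.032, 0.035, 0.038, 0.041, 0.044,
       0.047, 0.05 , 0.053, 0.056, 0.059, 0.062, 0.065, 0.068, 0.071,
       0.074, 0.077]))
collar 2964 [ 0.5006 -0.1264  0.0604] ((500.85223388671875, -127.02571105957031), (102.84986877441406, 102.77681732177734), 0.105240598320961)
((500.4609375, -127.6297836303711), 52.25422286987305)
```

View pics/c1.png

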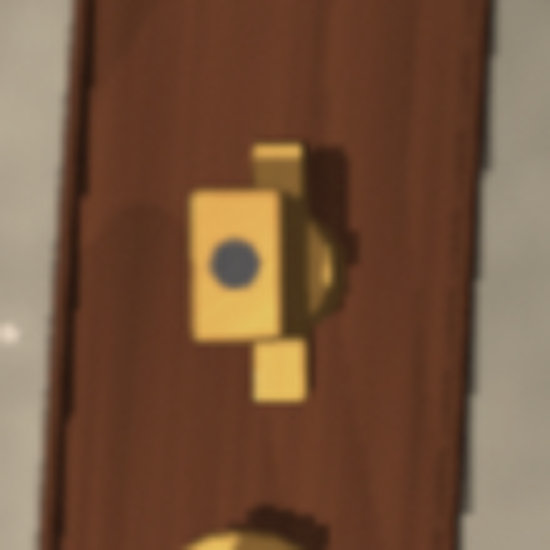

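View pics/c2.png

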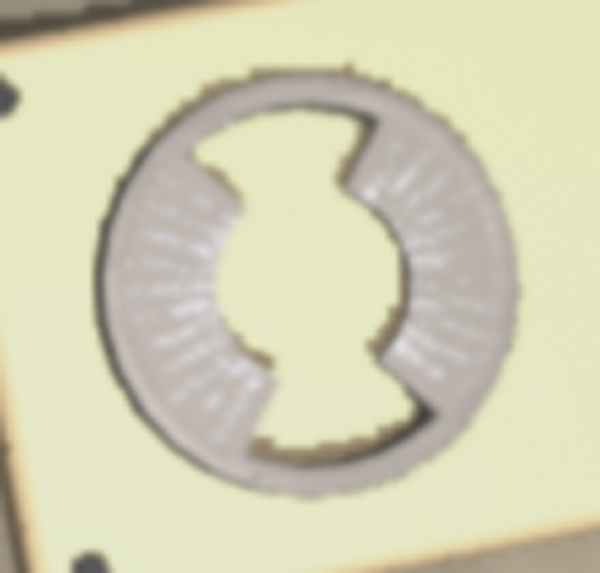

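```bash
python3 - <<'E'
from h import *
from scipy.optimize import least_squares
w=np.load('pics/w0.npy');z=w[...,2]
V,U=np.mgrid[:480,:640]
roi=(U>405)&(U<505)&(V>190)&(V<290)
m=roi&(z>.0565)
p=w[m][:,:2]
# circle fit of outer hull
h=cv2.convexHull((p*1000).astype(np.float32))[:,0]
f=least_squares(lambda q:np.hypot(*(h-q[:2]).T)-q[2],[500,-127,52],loss='soft_l1');print('outer',f.x)
c=f.x[:2]/1000
q=p-c;r=np.hypot(*q.T);a=np.degrees(np.arctan2(q[:,1],q[:,0]))
# inner edge + gaps
s=(r>.027)&(r<.038)
a2=a[s]
hh,_=np.histogram(a2,bins=np.arange(-180,181,4));print(list(zip(np.arange(-180,180,4),hh)))
# yellow floor-based? best symmetric gap angle
best=[(np.sum(np.abs(((a2-t+90)%180)-90)<30),t) for t in np.arange(-40,41,1.)]
print(sorted(best)[:8])
# floor centroid
e,_=np.histogram(r[(np.abs(((a-9+90)%180)-90)>35)],bins=np.arange(.018,.06,.001));print(e)
# base plate orientation
mb=(z>.03)&(z<.05)&(U>380)&(V>150)&(V<310)
print(cv2.minAreaRect((w[mb][:,:2]*1000).astype(np.float32)))
# holes of each die - dark hole centre
# mid-height tops:
s=env.read_state();print(R.from_quat(s['eef_rot']).as_matrix().round(3))
E
```

```text
outer [ 500.46760954 -127.27346516   51.73230801]
[(np.int64(-180), np.int64(0)), (np.int64(-176), np.int64(0)), (np.int64(-172), np.int64(0)), (np.int64(-168), np.int64(0)), (np.int64(-164), np.int64(0)), (np.int64(-160), np.int64(0)), (np.int64(-156), np.int64(0)), (np.int64(-152), np.int64(0)), (np.int64(-148), np.int64(0)), (np.int64(-144), np.int64(0)), (np.int64(-140), np.int64(9)), (np.int64(-136), np.int64(16)), (np.int64(-132), np.int64(12)), (np.int64(-128), np.int64(14)), (np.int64(-124), np.int64(14)), (np.int64(-120), np.int64(11)), (np.int64(-116), np.int64(15)), (np.int64(-112), np.int64(13)), (np.int64(-108), np.int64(14)), (np.int64(-104), np.int64(13)), (np.int64(-100), np.int64(14)), (np.int64(-96), np.int64(13)), (np.int64(-92), np.int64(16)), (np.int64(-88), np.int64(13)), (np.int64(-84), np.int64(14)), (np.int64(-80), np.int64(14)), (np.int64(-76), np.int64(14)), (np.int64(-72), np.int64(14)), (np.int64(-68), np.int64(13)), (np.int64(-64), np.int64(15)), (np.int64(-60), np.int64(14)), (np.int64(-56), np.int64(13)), (np.int64(-52), np.int64(14)), (np.int64(-48), 
[... 1606 characters left out ...]
)), (np.int64(168), np.int64(0)), (np.int64(172), np.int64(0)), (np.int64(176), np.int64(0))]
[(np.int64(1), np.float64(11.0)), (np.int64(2), np.float64(10.0)), (np.int64(3), np.float64(9.0)), (np.int64(5), np.float64(12.0)), (np.int64(9), np.float64(13.0)), (np.int64(13), np.float64(8.0)), (np.int64(17), np.float64(7.0)), (np.int64(17), np.float64(14.0))]
[  0   0   0   0   0  19  62  54  58  58  62  59  73  61  71  69  72  78
  75  85  81  83  89  83  95  96  94  92  99  97  94 116 110  74   2   0
   0   0   0   0   0]
((520.3927001953125, -231.3945770263672), (151.0355987548828, 372.2229309082031), 10.89723014831543)
[[ 0.909 -0.     0.418]
 [-0.418 -0.001  0.909]
 [ 0.    -1.    -0.001]]
```

```bash
cat >> h.py <<'E'
def plan(pos,jawyaw):
    s=env.read_state();r=R.from_quat(s['eef_rot'])
    Y=np.array([0,0,-1.]);a=np.radians(jawyaw);Z=np.array([np.cos(a),np.sin(a),0]);X=np.cross(Y,Z)
    g=R.from_matrix(np.stack([X,Y,Z],1))
    zc=r.as_matrix()[:,2]
    print('t',round(s['time'],2),'pos',s['position'].round(4),'jawyaw',np.degrees(np.arctan2(zc[1],zc[0])).round(2),'F',s['force'].round(1),'M',s['moment'].round(2),'op',round(s['opening'],3),'J7',s['joints'].round(2)[6])
    print('shift cm',(r.inv().apply(np.array(pos)-s['position'])*100).round(2),'turn deg',np.degrees((r.inv()*g).as_rotvec()).round(2))
E
python3 -c "
from h import *
plan([.5137,.2179,.13],90.9)"
```

```text
t 0.1 pos [0.2609 0.5676 0.2308] jawyaw 65.32 F [0.3 0.3 0.2] M [ 0.04 -0.01 -0.01] op 0.996 J7 -0.05
shift cm [ 37.58  10.1  -21.21] turn deg [ 6.000e-02 -2.558e+01 -1.000e-02]
```

Emit:
move_arm(
  targets=[
    {"tx":3.4,"ty":0.9,"tz":-1.9,"wx":0,"wy":-2.3,"wz":0,"grip":8.5},
    {"tx":6.8,"ty":1.8,"tz":-3.8,"wx":0,"wy":-4.6,"wz":0,"grip":8.5},
    {"tx":10.2,"ty":2.7,"tz":-5.7,"wx":0,"wy":-6.9,"wz":0,"grip":8.5},
    {"tx":13.6,"ty":3.6,"tz":-7.6,"wx":0,"wy":-9.2,"wz":0,"grip":8.5},
    {"tx":17,"ty":4.5,"tz":-9.5,"wx":0,"wy":-11.5,"wz":0,"grip":8.5},
    {"tx":20.4,"ty":5.4,"tz":-11.4,"wx":0,"wy":-13.8,"wz":0,"grip":8.5},
    {"tx":23.8,"ty":6.3,"tz":-13.3,"wx":0,"wy":-16.1,"wz":0,"grip":8.5},
    {"tx":27.2,"ty":7.2,"tz":-15.2,"wx":0,"wy":-18.4,"wz":0,"grip":8.5},
    {"tx":30.6,"ty":8.1,"tz":-17.1,"wx":0,"wy":-20.7,"wz":0,"grip":8.5},
    {"tx":34,"ty":9,"tz":-19,"wx":0,"wy":-23,"wz":0,"grip":8.5},
  ],
)

```text
time: 0.93
position: [0.4911, 0.2511, 0.1405]
eef_rot: [0.707, -0.01, 0.009, -0.707]
force: [0.3, 0.8, 0.1]
opening: 0.992
```

```bash
python3 -c "
from h import *
plan([.5137,.2179,.11],90.9)"
```

```text
t 0.93 pos [0.4911 0.2511 0.1405] jawyaw 88.44 F [0.3 0.8 0.1] M [-0.01 -0.09  0.04] op 0.992 J7 1.04
shift cm [ 2.35  3.05 -3.26] turn deg [ 0.06 -2.46 -0.03]
```

Emit:
move_arm(
  targets=[
    {"tx":0.6,"ty":0.8,"tz":-0.8,"wx":0,"wy":-0.8,"wz":0,"grip":8.5},
    {"tx":1.2,"ty":1.5,"tz":-1.6,"wx":0,"wy":-1.6,"wz":0,"grip":8.5},
    {"tx":1.8,"ty":2.3,"tz":-2.4,"wx":0,"wy":-2.4,"wz":0,"grip":8.5},
    {"tx":2.35,"ty":3,"tz":-3.25,"wx":0,"wy":-2.5,"wz":0,"grip":8.5},
    {"tx":2.35,"ty":3,"tz":-3.25,"wx":0,"wy":-2.5,"wz":0,"grip":8.5},
    {"tx":2.35,"ty":3,"tz":-3.25,"wx":0,"wy":-2.5,"wz":0,"grip":8.5},
    {"tx":2.35,"ty":3,"tz":-3.25,"wx":0,"wy":-2.5,"wz":0,"grip":8.5},
    {"tx":2.35,"ty":3,"tz":-3.25,"wx":0,"wy":-2.5,"wz":0,"grip":8.5},
    {"tx":2.35,"ty":3,"tz":-3.25,"wx":0,"wy":-2.5,"wz":0,"grip":8.5},
    {"tx":2.35,"ty":3,"tz":-3.25,"wx":0,"wy":-2.5,"wz":0,"grip":8.5},
  ],
)

```text
time: 1.77
position: [0.5136, 0.2185, 0.1108]
eef_rot: [0.707, 0.006, -0.006, -0.707]
force: [-0.2, -0.6, -0.7]
opening: 0.995
```

```bash
python3 -c "
from h import *
plan([.5137,.2179,.033],90.9)
for n in ('scene','top'):
    p,d=cams.capture(n);cv2.imwrite(f'pics/{n}1.png',p[:,:,::-1])
p=cv2.imread('pics/scene1.png')[100:300,230:500];q=cv2.imread('pics/top1.png')[100:370,100:350]
cv2.imwrite('pics/m1.png',np.hstack([cv2.resize(p,(400,296)),cv2.resize(q,(274,296))]))
"
```

```text
t 1.77 pos [0.5136 0.2185 0.1108] jawyaw 90.98 F [-0.2 -0.6 -0.7] M [ 0.   -0.04 -0.01] op 0.995 J7 1.16
shift cm [ 0.01  7.78 -0.05] turn deg [ 0.05  0.08 -0.01]
```

View pics/m1.png

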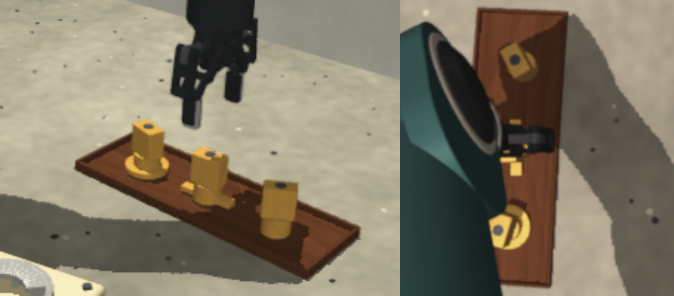

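The open fingers hang over the middle (lugged) die, in the crop around (210,155), and are aligned with it. Lowering.

Emit:
move_arm(
  targets=[
    {"tx":0,"ty":1.5,"tz":0,"wx":0,"wy":0,"wz":0,"grip":8.5},
    {"tx":0,"ty":3,"tz":-0.05,"wx":0,"wy":0,"wz":0,"grip":8.5},
    {"tx":0,"ty":4.5,"tz":-0.05,"wx":0,"wy":0,"wz":0,"grip":8.5},
    {"tx":0,"ty":6,"tz":-0.05,"wx":0,"wy":0,"wz":0,"grip":8.5},
    {"tx":0,"ty":7,"tz":-0.05,"wx":0,"wy":0,"wz":0,"grip":8.5},
    {"tx":0,"ty":7.75,"tz":-0.05,"wx":0,"wy":0,"wz":0,"grip":8.5},
    {"tx":0,"ty":7.75,"tz":-0.05,"wx":0,"wy":0,"wz":0,"grip":8.5},
    {"tx":0,"ty":7.75,"tz":-0.05,"wx":0,"wy":0,"wz":0,"grip":8.5},
    {"tx":0,"ty":7.75,"tz":-0.05,"wx":0,"wy":0,"wz":0,"grip":6},
    {"tx":0,"ty":7.75,"tz":-0.05,"wx":0,"wy":0,"wz":0,"grip":4},
  ],
)

```text
time: 2.7
position: [0.5141, 0.2179, 0.034]
eef_rot: [0.707, 0.006, -0.006, -0.707]
force: [-0.8, 0.9, 0.1]
opening: 0.743
```

Emit:
move_arm(
  targets=[
    {"tx":0,"ty":0,"tz":0,"wx":0,"wy":0,"wz":0,"grip":3},
    {"tx":0,"ty":0,"tz":0,"wx":0,"wy":0,"wz":0,"grip":2.5},
    {"tx":0,"ty":0,"tz":0,"wx":0,"wy":0,"wz":0,"grip":1},
    {"tx":0,"ty":0,"tz":0,"wx":0,"wy":0,"wz":0,"grip":0},
    {"tx":0,"ty":0,"tz":0,"wx":0,"wy":0,"wz":0,"grip":0},
    {"tx":0,"ty":0,"tz":0,"wx":0,"wy":0,"wz":0,"grip":0},
    {"tx":0,"ty":0,"tz":0,"wx":0,"wy":0,"wz":0,"grip":0},
    {"tx":0,"ty":0,"tz":0,"wx":0,"wy":0,"wz":0,"grip":0},
    {"tx":0,"ty":0,"tz":0,"wx":0,"wy":0,"wz":0,"grip":0},
    {"tx":0,"ty":0,"tz":0,"wx":0,"wy":0,"wz":0,"grip":0},
  ],
)

```text
time: 3.53
position: [0.5143, 0.2181, 0.0344]
eef_rot: [0.707, 0.006, -0.005, -0.707]
force: [-1.5, -0.2, 5.6]
opening: 0.273
```

```bash
python3 -c "
from h import *
plan([.5137,.2179,.15],90.9)
for n in ('scene',):
    p,d=cams.capture(n);cv2.imwrite(f'pics/{n}2.png',cv2.resize(p[100:300,230:500,::-1],(540,400)))
"
```

```text
t 3.53 pos [0.5143 0.2181 0.0344] jawyaw 90.96 F [-1.5 -0.2  5.6] M [-0.06  0.12 -0.01] op 0.273 J7 1.16
shift cm [ -0.04 -11.56  -0.02] turn deg [0.01 0.06 0.08]
```

View pics/scene2.png

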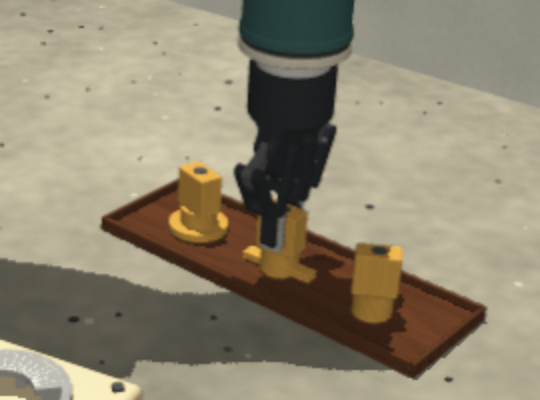

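The fingers hold the middle die (around (280,235)); opening is about 23 mm. Lifting.

Emit:
move_arm(
  targets=[
    {"tx":0,"ty":-0.5,"tz":0,"wx":0,"wy":0,"wz":0,"grip":0},
    {"tx":0,"ty":-1.5,"tz":0,"wx":0,"wy":0,"wz":0,"grip":0},
    {"tx":0,"ty":-3,"tz":0,"wx":0,"wy":0,"wz":0,"grip":0},
    {"tx":0,"ty":-4.5,"tz":0,"wx":0,"wy":0,"wz":0,"grip":0},
    {"tx":0,"ty":-6,"tz":0,"wx":0,"wy":0,"wz":0,"grip":0},
    {"tx":0,"ty":-7.5,"tz":0,"wx":0,"wy":0,"wz":0,"grip":0},
    {"tx":0,"ty":-9,"tz":0,"wx":0,"wy":0,"wz":0,"grip":0},
    {"tx":0,"ty":-10.5,"tz":0,"wx":0,"wy":0,"wz":0,"grip":0},
    {"tx":0,"ty":-11.5,"tz":0,"wx":0,"wy":0,"wz":0,"grip":0},
    {"tx":0,"ty":-11.5,"tz":0,"wx":0,"wy":0,"wz":0,"grip":0},
  ],
)

```text
time: 4.42
position: [0.5149, 0.2184, 0.1517]
eef_rot: [-0.707, -0.007, 0.004, 0.708]
force: [0.4, 0.7, -4.5]
opening: 0.275
```

```bash
python3 -c "
from h import *
plan([.5005,-.1272,.15],100.5)"
```

```text
t 4.42 pos [0.5149 0.2184 0.1517] jawyaw 90.96 F [ 0.4  0.7 -4.5] M [ 0.04 -0.12 -0.02] op 0.275 J7 1.15
shift cm [ -2.02   0.12 -34.53] turn deg [-0.05 -9.54  0.24]
```

Emit:
move_arm(
  targets=[
    {"tx":0,"ty":0,"tz":-1.5,"wx":0,"wy":-0.5,"wz":0,"grip":0},
    {"tx":-0.2,"ty":0,"tz":-4,"wx":0,"wy":-1,"wz":0,"grip":0},
    {"tx":-0.4,"ty":0,"tz":-7,"wx":0,"wy":-2,"wz":0,"grip":0},
    {"tx":-0.6,"ty":0,"tz":-10,"wx":0,"wy":-3,"wz":0,"grip":0},
    {"tx":-0.8,"ty":0,"tz":-13,"wx":0,"wy":-4,"wz":0,"grip":0},
    {"tx":-1,"ty":0,"tz":-16,"wx":0,"wy":-5,"wz":0,"grip":0},
    {"tx":-1.2,"ty":0,"tz":-19,"wx":0,"wy":-6,"wz":0,"grip":0},
    {"tx":-1.4,"ty":0,"tz":-22,"wx":0,"wy":-7,"wz":0,"grip":0},
    {"tx":-1.6,"ty":0,"tz":-24.5,"wx":0,"wy":-8,"wz":0,"grip":0},
    {"tx":-1.7,"ty":0,"tz":-26.5,"wx":0,"wy":-9,"wz":0,"grip":0},
  ],
)

```text
time: 5.25
position: [0.5015, -0.0491, 0.1507]
eef_rot: [-0.704, -0.062, 0.06, 0.705]
force: [0.8, 0.3, -3.9]
opening: 0.272
```

```bash
python3 -c "
from h import *
plan([.5005,-.1272,.13],100.5)"
```

```text
t 5.25 pos [ 0.5015 -0.0491  0.1507] jawyaw 99.92 F [ 0.8  0.3 -3.9] M [-0.03 -0.07 -0.  ] op 0.272 J7 1.83
shift cm [-1.45  2.07 -7.67] turn deg [-0.02 -0.58  0.18]
```

Emit:
move_arm(
  targets=[
    {"tx":-0.3,"ty":0.3,"tz":-1.5,"wx":0,"wy":-0.2,"wz":0,"grip":0},
    {"tx":-0.6,"ty":0.7,"tz":-3,"wx":0,"wy":-0.4,"wz":0,"grip":0},
    {"tx":-0.9,"ty":1.2,"tz":-4.5,"wx":0,"wy":-0.6,"wz":0,"grip":0},
    {"tx":-1.2,"ty":1.7,"tz":-6,"wx":0,"wy":-0.6,"wz":0.1,"grip":0},
    {"tx":-1.4,"ty":2,"tz":-7,"wx":0,"wy":-0.6,"wz":0.2,"grip":0},
    {"tx":-1.45,"ty":2.05,"tz":-7.65,"wx":0,"wy":-0.6,"wz":0.2,"grip":0},
    {"tx":-1.45,"ty":2.05,"tz":-7.65,"wx":0,"wy":-0.6,"wz":0.2,"grip":0},
    {"tx":-1.45,"ty":2.05,"tz":-7.65,"wx":0,"wy":-0.6,"wz":0.2,"grip":0},
    {"tx":-1.45,"ty":2.05,"tz":-7.65,"wx":0,"wy":-0.6,"wz":0.2,"grip":0},
    {"tx":-1.45,"ty":2.05,"tz":-7.65,"wx":0,"wy":-0.6,"wz":0.2,"grip":0},
  ],
)

```text
time: 6.08
position: [0.5006, -0.1261, 0.1303]
eef_rot: [-0.704, -0.065, 0.065, 0.704]
force: [1.5, 0.0, -4.7]
opening: 0.269
```

```bash
python3 -c "
from h import *
plan([.5005,-.1272,.069],100.5)
for n in ('scene','top'):
    p,d=cams.capture(n);cv2.imwrite(f'pics/{n}3.png',p[:,:,::-1]);np.save(f'pics/{n}3.npy',d)
p=cv2.imread('pics/scene3.png')[170:350,130:330];q=cv2.imread('pics/top3.png')[140:340,360:560]
cv2.imwrite('pics/m3.png',np.hstack([cv2.resize(p,(400,360)),cv2.resize(q,(360,360))]))
"
```

```text
t 6.08 pos [ 0.5006 -0.1261  0.1303] jawyaw 100.58 F [ 1.5  0.  -4.7] M [-0.05 -0.03  0.1 ] op 0.269 J7 2.01
shift cm [-0.03  6.13 -0.11] turn deg [-0.03  0.08 -0.01]
```

View pics/m3.png

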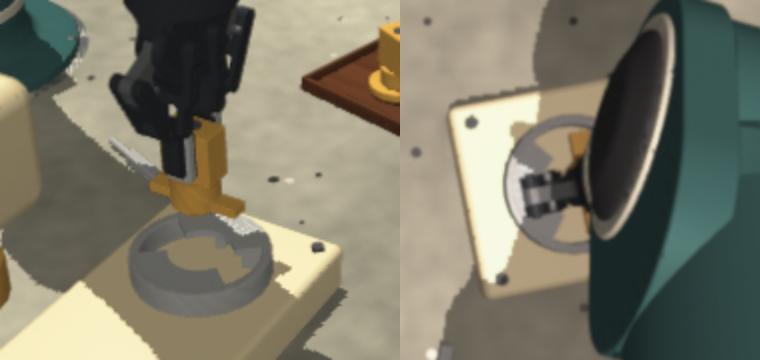

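Die hangs above the seat, lugs along the gaps (lug at (235,205), gap corner near (250,262) in the crop). I overlay the model to check centring and height.

```bash
cat >> h.py <<'E'
def proj(n,P):
    m=cams.camera_model(n);T=m["world_to_cam"]
    return cv2.projectPoints(np.asarray(P,float),cv2.Rodrigues(T[:3,:3].copy())[0],T[:3,3].copy(),m["mtx"],np.array([m["k1"],0,0,0.]))[0][:,0]
def overlay(img,n,c,yaw,seat=(.5005,-.1272,.04,10.5),f=4,roi=(130,170,330,350)):
    u0,v0,u1,v1=roi
    big=cv2.resize(img[v0:v1,u0:u1],None,fx=f,fy=f,interpolation=cv2.INTER_CUBIC)
    def dr(P,col,close=True):
        q=((proj(n,P)-[u0,v0]+.5)*f).astype(np.int32);cv2.polylines(big,[q],close,col,1)
    def box(cc,y,x0,x1,w,z):
        a=np.radians(y);X=np.array([np.cos(a),np.sin(a)]);Y=np.array([-X[1],X[0]])
        return [[*(np.array(cc[:2])+X*x+Y*yy),cc[2]+z] for x,yy in((x0,-w),(x1,-w),(x1,w),(x0,w))]
    for z in(0.032,-.008): dr(box(c,yaw,-.02,.02,.012,z),(0,255,0))
    for z in(-.022,-.03): dr(box(c,yaw,-.036,.036,.007,z),(255,0,255))
    t=np.linspace(0,2*np.pi,60)
    for r in(.052,.024): dr([[seat[0]+r*np.cos(k),seat[1]+r*np.sin(k),seat[2]+.02] for k in t],(255,0,0))
    for g in(-30,30,150,210):
        k=np.radians(seat[3]+g);dr([[seat[0]+r*np.cos(k),seat[1]+r*np.sin(k),seat[2]+.02] for r in(.024,.043)],(0,0,255))
    return big
E
python3 -c "
from h import *
im=cv2.imread('pics/scene3.png')
cv2.imwrite('pics/o3.png',overlay(im,'scene',(.5002,-.1261,.1303+.037-.0344),10.5,f=3.8))
"
```

```text
(no output)
```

View pics/o3.png

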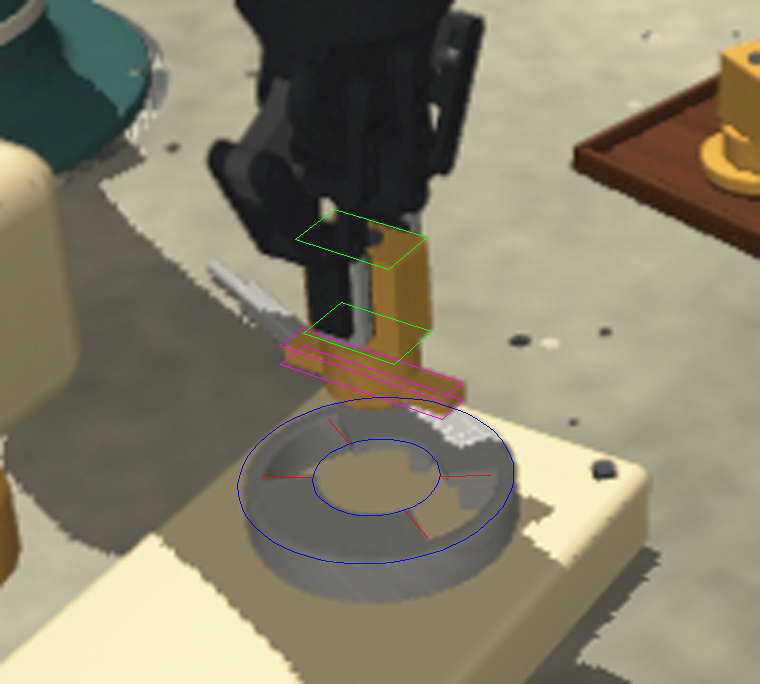

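Overlay agrees with the image within about 1–2 mm for die, collar and gap edges. Lowering to just above the floor, then by force.

Emit:
move_arm(
  targets=[
    {"tx":0,"ty":0.6,"tz":-0.1,"wx":0,"wy":0.1,"wz":0,"grip":0},
    {"tx":0,"ty":1.2,"tz":-0.1,"wx":0,"wy":0.1,"wz":0,"grip":0},
    {"tx":0,"ty":1.8,"tz":-0.1,"wx":0,"wy":0.1,"wz":0,"grip":0},
    {"tx":0,"ty":2.4,"tz":-0.1,"wx":0,"wy":0.1,"wz":0,"grip":0},
    {"tx":0,"ty":3,"tz":-0.1,"wx":0,"wy":0.1,"wz":0,"grip":0},
    {"tx":0,"ty":3.6,"tz":-0.1,"wx":0,"wy":0.1,"wz":0,"grip":0},
    {"tx":0,"ty":4.2,"tz":-0.1,"wx":0,"wy":0.1,"wz":0,"grip":0},
    {"tx":0,"ty":4.6,"tz":-0.1,"wx":0,"wy":0.1,"wz":0,"grip":0},
    {"tx":0,"ty":4.6,"tz":-0.1,"wx":0,"wy":0.1,"wz":0,"grip":0},
    {"tx":0,"ty":4.6,"tz":-0.1,"wx":0,"wy":0.1,"wz":0,"grip":0},
  ],
)

```text
time: 7.02
position: [0.5007, -0.1274, 0.0842]
eef_rot: [-0.704, -0.064, 0.065, 0.704]
force: [-0.6, 1.1, -4.0]
opening: 0.267
```

```bash
python3 -c "
from h import *
plan([.5005,-.1272,.069],100.5)"
```

```text
t 7.02 pos [ 0.5007 -0.1274  0.0842] jawyaw 100.46 F [-0.6  1.1 -4. ] M [-0.   -0.01 -0.01] op 0.267 J7 2.03
shift cm [-0.01  1.52  0.02] turn deg [-0.03 -0.04 -0.03]
```

Emit:
move_arm(
  targets=[
    {"tx":0,"ty":0.2,"tz":0,"wx":0,"wy":0,"wz":0,"grip":0},
    {"tx":0,"ty":0.4,"tz":0,"wx":0,"wy":0,"wz":0,"grip":0},
    {"tx":0,"ty":0.6,"tz":0,"wx":0,"wy":0,"wz":0,"grip":0},
    {"tx":0,"ty":0.8,"tz":0,"wx":0,"wy":0,"wz":0,"grip":0},
    {"tx":0,"ty":0.9,"tz":0,"wx":0,"wy":0,"wz":0,"grip":0},
    {"tx":0,"ty":1,"tz":0,"wx":0,"wy":0,"wz":0,"grip":0},
    {"tx":0,"ty":1.1,"tz":0,"wx":0,"wy":0,"wz":0,"grip":0},
    {"tx":0,"ty":1.2,"tz":0,"wx":0,"wy":0,"wz":0,"grip":0},
    {"tx":0,"ty":1.3,"tz":0,"wx":0,"wy":0,"wz":0,"grip":0},
    {"tx":0,"ty":1.3,"tz":0,"wx":0,"wy":0,"wz":0,"grip":0},
  ],
)

```text
time: 7.85
position: [0.5006, -0.1273, 0.071]
eef_rot: [-0.704, -0.064, 0.065, 0.704]
force: [-0.0, -1.0, -4.4]
opening: 0.274
```

```bash
python3 -c "
from h import *
plan([.5005,-.1272,.069],100.5)
p,d=cams.capture('scene');p=p[:,:,::-1].copy();cv2.imwrite('pics/scene4.png',p)
cv2.imwrite('pics/o4.png',overlay(p,'scene',(.5002,-.1272,.0735),10.5,f=3.8))"
```

```text
t 7.85 pos [ 0.5006 -0.1273  0.071 ] jawyaw 100.46 F [-0.  -1.  -4.4] M [0.03 0.06 0.  ] op 0.274 J7 2.03
shift cm [-0.01  0.2   0.01] turn deg [-0.03 -0.04 -0.04]
```

View pics/o4.png

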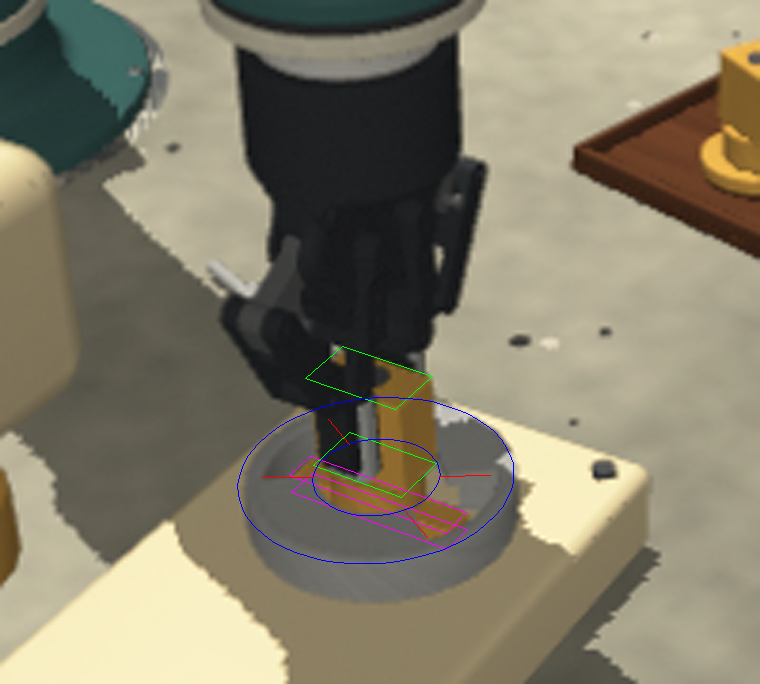

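The lugs are inside the gaps (near lug at (440,520)) without contact. Feeling for the floor.

Emit:
move_arm(
  targets=[
    {"tx":0,"ty":0.05,"tz":0,"wx":0,"wy":0,"wz":0,"grip":0},
    {"tx":0,"ty":0.1,"tz":0,"wx":0,"wy":0,"wz":0,"grip":0},
    {"tx":0,"ty":0.15,"tz":0,"wx":0,"wy":0,"wz":0,"grip":0},
    {"tx":0,"ty":0.2,"tz":0,"wx":0,"wy":0,"wz":0,"grip":0},
    {"tx":0,"ty":0.2,"tz":0,"wx":0,"wy":0,"wz":0,"grip":0},
    {"tx":0,"ty":0.2,"tz":0,"wx":0,"wy":0,"wz":0,"grip":0},
    {"tx":0,"ty":0.2,"tz":0,"wx":0,"wy":0,"wz":0,"grip":0},
    {"tx":0,"ty":0.2,"tz":0,"wx":0,"wy":0,"wz":0,"grip":0},
    {"tx":0,"ty":0.2,"tz":0,"wx":0,"wy":0,"wz":0,"grip":0},
    {"tx":0,"ty":0.2,"tz":0,"wx":0,"wy":0,"wz":0,"grip":0},
  ],
)

```text
time: 8.73
position: [0.5007, -0.1273, 0.0693]
eef_rot: [-0.704, -0.064, 0.065, 0.704]
force: [-3.0, 1.4, 6.0]
opening: 0.272
```

Contact (about 10 N) at TCP z = 0.0693, where the floor was expected. Twisting clockwise.

Emit:
move_arm(
  targets=[
    {"tx":0,"ty":0,"tz":0,"wx":0,"wy":3,"wz":0,"grip":0},
    {"tx":0,"ty":0,"tz":0,"wx":0,"wy":6,"wz":0,"grip":0},
    {"tx":0,"ty":0,"tz":0,"wx":0,"wy":9,"wz":0,"grip":0},
    {"tx":0,"ty":0,"tz":0,"wx":0,"wy":12,"wz":0,"grip":0},
    {"tx":0,"ty":0,"tz":0,"wx":0,"wy":15,"wz":0,"grip":0},
    {"tx":0,"ty":0,"tz":0,"wx":0,"wy":18,"wz":0,"grip":0},
    {"tx":0,"ty":0,"tz":0,"wx":0,"wy":21,"wz":0,"grip":0},
    {"tx":0,"ty":0,"tz":0,"wx":0,"wy":24,"wz":0,"grip":0},
    {"tx":0,"ty":0,"tz":0,"wx":0,"wy":27,"wz":0,"grip":0},
    {"tx":0,"ty":0,"tz":0,"wx":0,"wy":30,"wz":0,"grip":0},
  ],
)

```text
time: 9.57
position: [0.5011, -0.1274, 0.0694]
eef_rot: [-0.697, 0.121, -0.121, 0.697]
force: [1.7, 1.0, -3.1]
opening: 0.273
```

```bash
python3 -c "
from h import *
plan([.5005,-.1272,.069],40.5)"
```

```text
t 9.57 pos [ 0.5011 -0.1274  0.0694] jawyaw 70.32 F [ 1.7  1.  -3.1] M [-0.09 -0.25 -0.05] op 0.273 J7 1.59
shift cm [-0.07  0.04 -0.  ] turn deg [-2.000e-02  2.982e+01  1.000e-02]
```

Emit:
move_arm(
  targets=[
    {"tx":0,"ty":0.02,"tz":0,"wx":0,"wy":3,"wz":0,"grip":0},
    {"tx":-0.05,"ty":0.02,"tz":0,"wx":0,"wy":6,"wz":0,"grip":0},
    {"tx":-0.05,"ty":0.02,"tz":0,"wx":0,"wy":9,"wz":0,"grip":0},
    {"tx":-0.05,"ty":0.02,"tz":0,"wx":0,"wy":12,"wz":0,"grip":0},
    {"tx":-0.05,"ty":0.02,"tz":0,"wx":0,"wy":15,"wz":0,"grip":0},
    {"tx":-0.05,"ty":0.02,"tz":0,"wx":0,"wy":18,"wz":0,"grip":0},
    {"tx":-0.05,"ty":0.02,"tz":0,"wx":0,"wy":21,"wz":0,"grip":0},
    {"tx":-0.05,"ty":0.02,"tz":0,"wx":0,"wy":24,"wz":0,"grip":0},
    {"tx":-0.05,"ty":0.02,"tz":0,"wx":0,"wy":26,"wz":0,"grip":0},
    {"tx":-0.05,"ty":0.02,"tz":0,"wx":0,"wy":27,"wz":0,"grip":0},
  ],
)

```text
time: 10.4
position: [0.5011, -0.1275, 0.0694]
eef_rot: [-0.649, 0.28, -0.281, 0.649]
force: [1.2, -1.9, -0.7]
opening: 0.273
```

```bash
python3 -c "
from h import *
plan([.5005,-.1272,.069],38.5)"
```

```text
t 10.4 pos [ 0.5011 -0.1275  0.0694] jawyaw 43.21 F [ 1.2 -1.9 -0.7] M [-0.42 -0.38  0.01] op 0.273 J7 1.19
shift cm [-0.06  0.04 -0.03] turn deg [-0.04  4.71  0.07]
```

Turned 57°. Creeping to the stop (a few degrees more).

Emit:
move_arm(
  targets=[
    {"tx":0,"ty":0,"tz":0,"wx":0,"wy":1,"wz":0,"grip":0},
    {"tx":0,"ty":0,"tz":0,"wx":0,"wy":2,"wz":0,"grip":0},
    {"tx":0,"ty":0,"tz":0,"wx":0,"wy":3,"wz":0,"grip":0},
    {"tx":0,"ty":0,"tz":0,"wx":0,"wy":4,"wz":0,"grip":0},
    {"tx":0,"ty":0,"tz":0,"wx":0,"wy":4.7,"wz":0,"grip":0},
    {"tx":0,"ty":0,"tz":0,"wx":0,"wy":5.2,"wz":0,"grip":0},
    {"tx":0,"ty":0,"tz":0,"wx":0,"wy":5.2,"wz":0,"grip":0},
    {"tx":0,"ty":0,"tz":0,"wx":0,"wy":5.2,"wz":0,"grip":0},
    {"tx":0,"ty":0,"tz":0,"wx":0,"wy":5.2,"wz":0,"grip":0},
    {"tx":0,"ty":0,"tz":0,"wx":0,"wy":5.2,"wz":0,"grip":0},
  ],
)

```text
time: 11.23
position: [0.5017, -0.1272, 0.0695]
eef_rot: [-0.636, 0.309, -0.31, 0.636]
force: [4.2, 0.0, -5.9]
opening: 0.27
```

```bash
python3 -c "
from h import *
plan([.5005,-.1272,.069],38.5)
p,d=cams.capture('scene');p=p[:,:,::-1].copy();cv2.imwrite('pics/scene5.png',p)
cv2.imwrite('pics/o5.png',overlay(p,'scene',(.5005,-.1272,.072),-51.5,f=3.8))"
```

```text
t 11.23 pos [ 0.5017 -0.1272  0.0695] jawyaw 38.07 F [ 4.2  0.  -5.9] M [ 0.09 -1.19  0.86] op 0.27 J7 1.11
shift cm [-0.08  0.04 -0.09] turn deg [-0.08 -0.43  0.11]
```

View pics/o5.png

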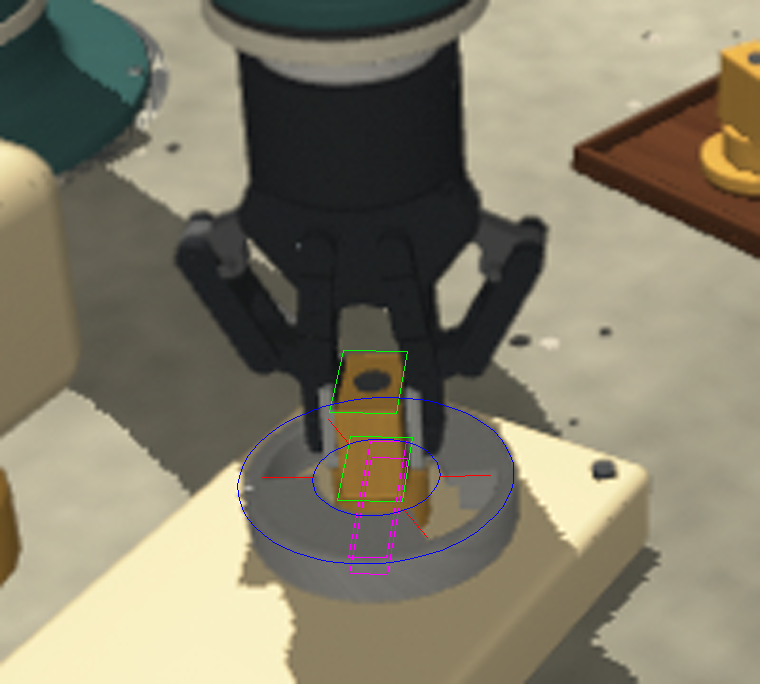

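Die sits down in the seat at about the −51° yaw expected, no lug visible in the gap (≈(450,520)), and the z-moment rose to 0.86 N m, i.e. the stop. Relaxing a little, releasing and retreating.

Emit:
move_arm(
  targets=[
    {"tx":0,"ty":0,"tz":0,"wx":0,"wy":-0.4,"wz":0,"grip":0},
    {"tx":-0.05,"ty":0,"tz":-0.05,"wx":0,"wy":-0.4,"wz":0,"grip":0},
    {"tx":-0.05,"ty":0,"tz":-0.05,"wx":0,"wy":-0.4,"wz":0,"grip":2.5},
    {"tx":-0.05,"ty":0,"tz":-0.05,"wx":0,"wy":-0.4,"wz":0,"grip":3},
    {"tx":-0.05,"ty":0,"tz":-0.05,"wx":0,"wy":-0.4,"wz":0,"grip":4},
    {"tx":-0.05,"ty":0,"tz":-0.05,"wx":0,"wy":-0.4,"wz":0,"grip":5},
    {"tx":-0.05,"ty":0,"tz":-0.05,"wx":0,"wy":-0.4,"wz":0,"grip":6},
    {"tx":-0.05,"ty":0,"tz":-0.05,"wx":0,"wy":-0.4,"wz":0,"grip":7},
    {"tx":-0.05,"ty":0,"tz":-0.05,"wx":0,"wy":-0.4,"wz":0,"grip":7},
    {"tx":-0.05,"ty":0,"tz":-0.05,"wx":0,"wy":-0.4,"wz":0,"grip":7},
  ],
)

```text
time: 12.12
position: [0.501, -0.1271, 0.0695]
eef_rot: [-0.637, 0.307, -0.308, 0.637]
force: [-0.9, 0.0, -0.1]
opening: 0.82
```

Emit:
move_arm(
  targets=[
    {"tx":0,"ty":-1,"tz":0,"wx":0,"wy":0,"wz":0,"grip":7},
    {"tx":0,"ty":-2,"tz":0,"wx":0,"wy":0,"wz":0,"grip":7},
    {"tx":0,"ty":-3.5,"tz":0,"wx":0,"wy":0,"wz":0,"grip":7},
    {"tx":0,"ty":-5,"tz":0,"wx":0,"wy":0,"wz":0,"grip":7},
    {"tx":0,"ty":-6.5,"tz":0,"wx":0,"wy":0,"wz":0,"grip":7},
    {"tx":0,"ty":-8,"tz":0,"wx":0,"wy":0,"wz":0,"grip":7},
    {"tx":0,"ty":-9.5,"tz":0,"wx":0,"wy":0,"wz":0,"grip":7},
    {"tx":0,"ty":-11,"tz":0,"wx":0,"wy":0,"wz":0,"grip":7},
    {"tx":0,"ty":-12,"tz":0,"wx":0,"wy":0,"wz":0,"grip":7},
    {"tx":0,"ty":-12,"tz":0,"wx":0,"wy":0,"wz":0,"grip":7},
  ],
)

```text
time: 12.95
position: [0.5017, -0.1273, 0.192]
eef_rot: [-0.636, 0.305, -0.309, 0.637]
force: [0.1, 0.0, -0.1]
opening: 0.82
```

```bash
python3 -c "
from h import *
plan([.5005,.1,.2],38.5)
p,d=cams.capture('scene');p=p[:,:,::-1].copy();cv2.imwrite('pics/scene6.png',p)
cv2.imwrite('pics/o6.png',overlay(p,'scene',(.5005,-.1272,.072),-51.5,f=3.8))"
```

```text
t 12.95 pos [ 0.5017 -0.1273  0.192 ] jawyaw 38.47 F [ 0.1  0.  -0.1] M [ 0.01 -0.02 -0.03] op 0.82 J7 1.02
shift cm [-17.87  -0.81  14.05] turn deg [-0.24 -0.03  0.24]
```

View pics/o6.png

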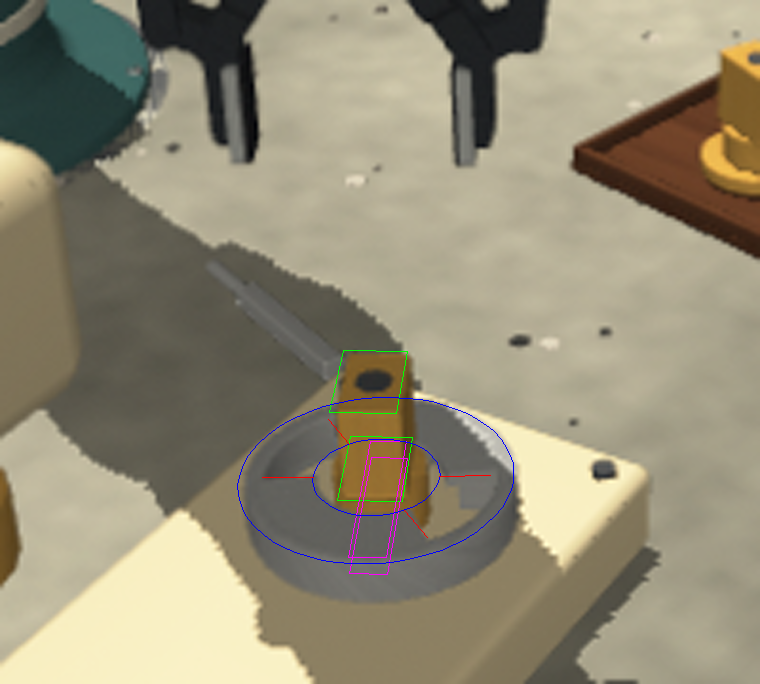

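The die stands in the seat, freed, with its top at (372,380), and the gaps show no lugs. Moving the arm aside for a top view measurement.

Emit:
move_arm(
  targets=[
    {"tx":-1.8,"ty":-0.5,"tz":1.4,"wx":0,"wy":0,"wz":0,"grip":7},
    {"tx":-3.6,"ty":-1,"tz":2.8,"wx":0,"wy":0,"wz":0,"grip":7},
    {"tx":-5.4,"ty":-1.5,"tz":4.2,"wx":0,"wy":0,"wz":0,"grip":7},
    {"tx":-7.2,"ty":-2,"tz":5.6,"wx":0,"wy":0,"wz":0,"grip":7},
    {"tx":-9,"ty":-2,"tz":7,"wx":0,"wy":0,"wz":0,"grip":7},
    {"tx":-10.8,"ty":-2,"tz":8.4,"wx":0,"wy":0,"wz":0,"grip":7},
    {"tx":-12.6,"ty":-2,"tz":9.8,"wx":0,"wy":0,"wz":0,"grip":7},
    {"tx":-14.4,"ty":-2,"tz":11.2,"wx":0,"wy":0,"wz":0,"grip":7},
    {"tx":-16.2,"ty":-2,"tz":12.6,"wx":0,"wy":0,"wz":0,"grip":7},
    {"tx":-18,"ty":-2,"tz":14,"wx":0,"wy":0,"wz":0,"grip":7},
  ],
)

```text
time: 13.83
position: [0.4982, 0.102, 0.2098]
eef_rot: [-0.637, 0.306, -0.309, 0.637]
force: [0.2, -0.2, 0.9]
opening: 0.819
```

```bash
python3 -c "
from h import *
p,d=cams.capture('top');w=cloud('top',d);cv2.imwrite('pics/top7.png',p[:,:,::-1])
V,U=np.mgrid[:480,:640];z=w[...,2]
m=(U>405)&(U<505)&(V>190)&(V<290)&(z>.095)&(z<.112)
q=w[m];print(len(q),q.mean(0),np.percentile(q[:,2],[5,50,95]),cv2.minAreaRect((q[:,:2]*1000).astype(np.float32)))
s=env.read_state();print(s['time'],s['position'],s['force'])
"
```

```text
629 [ 0.50138105 -0.12776375  0.10426932] [0.10175813 0.10438069 0.10674919] ((501.5817565917969, -128.4243621826172), (24.692832946777344, 41.3850212097168), 38.78945541381836)
13.8833 [0.49792317 0.10658229 0.20969812] [-0.35458755  6.79182385  0.72500439]
```

View pics/top7.png

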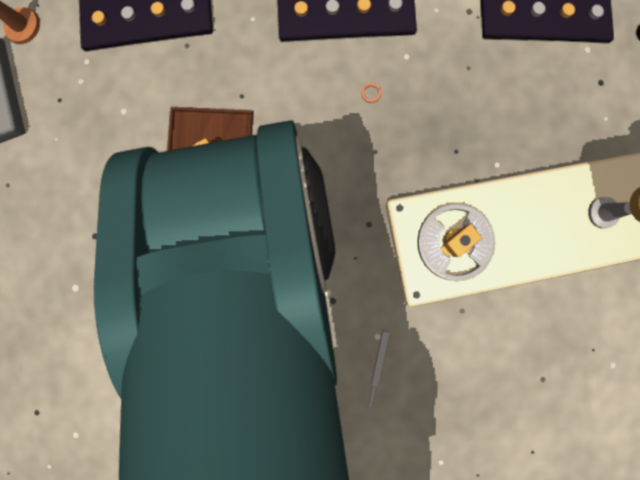

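Emit:
move_arm(
  targets=[
    {"tx":0,"ty":0,"tz":0,"wx":0,"wy":0,"wz":0,"grip":7},
    {"tx":0,"ty":0,"tz":0,"wx":0,"wy":0,"wz":0,"grip":7},
    {"tx":0,"ty":0,"tz":0,"wx":0,"wy":0,"wz":0,"grip":7},
    {"tx":0,"ty":0,"tz":0,"wx":0,"wy":0,"wz":0,"grip":7},
    {"tx":0,"ty":0,"tz":0,"wx":0,"wy":0,"wz":0,"grip":7},
    {"tx":0,"ty":0,"tz":0,"wx":0,"wy":0,"wz":0,"grip":7},
    {"tx":0,"ty":0,"tz":0,"wx":0,"wy":0,"wz":0,"grip":7},
    {"tx":0,"ty":0,"tz":0,"wx":0,"wy":0,"wz":0,"grip":7},
    {"tx":0,"ty":0,"tz":0,"wx":0,"wy":0,"wz":0,"grip":7},
    {"tx":0,"ty":0,"tz":0,"wx":0,"wy":0,"wz":0,"grip":7},
  ],
)

```text
time: 14.72
position: [0.4979, 0.1066, 0.2097]
eef_rot: [-0.637, 0.305, -0.307, 0.638]
force: [0.2, 0.4, -0.0]
opening: 0.816
```

```bash
python3 -c "
from h import *
p,d=cams.capture('scene');cv2.imwrite('pics/scene8.png',p[:,:,::-1])
s=env.read_state();print(s['time'],s['position'],s['force'],abs(s['joint_velocities']).max())"
```

```text
14.7667 [0.49791838 0.10656015 0.2097069 ] [-0.58412606 -0.44483788  0.1580893 ] 0.0016667448578124842
```

View pics/scene8.png

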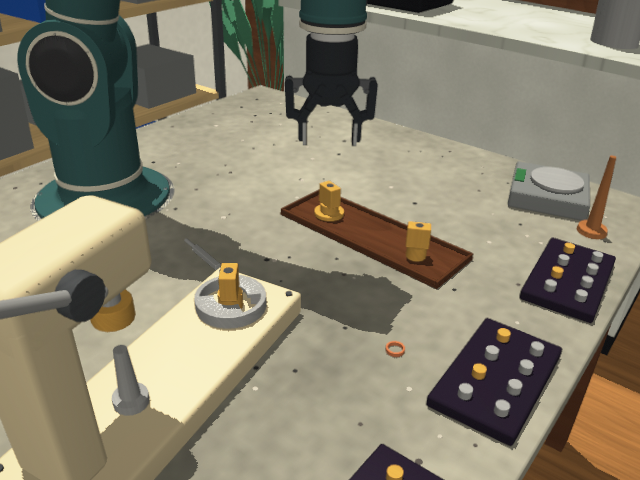

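The flanged die (330,200) and the plain die (418,241) stand where they were. The lugged die is upright in the seat (229,285) and the arm is clear of everything.

```bash
python3 -c "
from station import env
print(env.job_done())"
```

```text
the job is handed in; nothing more can be done
None
```

The lugged die is in the bayonet seat, locked at the stop and released, and I handed the job in at about 14.8 s of the 42 s allowed. The hand-in reports no verdict.

**Moves:** I lifted the middle die from the tray and lowered it through the gaps, which I measured at 10.5° from world x. It touched the floor at the height I expected. I then twisted it clockwise until the wrist moment rose to about 0.9 N·m at the stop, let go and moved the arm away.

**Last checks:**
- **Die position:** its top is at about 0.104 m, which is fully down, and its axis is about 1.5 mm from the seat's.
- **Die angle:** it is turned about 62° from the gaps. It looks upright in the picture, but I did not measure its tilt.
- **Lugs:** none show in the part of the gaps that is visible.
- **Other dies:** both stand in the tray and look unmoved by eye.
- **Arm:** it is clear of everything and at rest, with wrist force close to zero.

One reading stood out: 6.8 N on the wrist in free air just after the last move. It was gone once the arm had settled, so I took it for braking and not contact. No check failed.

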